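# Let the sample tubes out of the dispenser with its lever

## Task

Let the three waiting sample tubes out of the bench dispenser: press the pad at the long end of its lever down all the way with your fingertips, so that the heavy steel flap is raised, and hold it down until all three tubes have rolled to the low end of the chute. Then ease the lever back up so that the flap comes down to its closed rest without slamming. Do not touch the flap or the tubes, pick nothing up, and leave the bottle, the beaker and the tip box where they stand.

Things in the scene. Friction and masses are not known exactly. Their poses are not given: they have to be found in the camera images.
- dispenser: White dispenser, fixed. Origin on the bench straight below the lever's pad at rest; x runs level from the pad along the lever and down the chute, y left, z up. Open chute (inside 86 mm wide, centred on y -75 mm, walls 43 mm high) slopes down 20 degrees to +x, from x 122 mm (floor 98 mm up) to its end wall at x 352 mm (floor 14 mm up). Flap up to 150 mm, lever posts at x 170 mm 125 mm high.
- lever_pad (a point): Centre of the upper face of the grey pad (46 mm along the lever x 42 mm) at the lever's long end: press here. At rest 157 mm above the bench, free below; sinks 82 mm, nearly straight down (drift under 7 mm), to 76 mm at the stop. Slopes 14 degrees at rest, 15 the other way pressed. Pivot 170 mm away along +x, 111 mm up. Nothing but the lever within 110 mm on that side.
- lever (a joint): Lever angle in rad: 0 at rest (long end up), 0.50 at the rigid lower stop. Pressing the pad takes 2 to 5 N to start and 5 to 11 N with the flap's weight fully on it. A spring and the flap push the lever back up when it is let go.
- flap (a joint): Flap angle in rad: 0 closed, about 0.33 with the lever fully pressed; from about 0.2 the tubes can pass. Open steel frame, about 1 kg, 120 mm long, hinged across the chute at its upper end; the lever's 60 mm short end lies under its side ear. It falls shut by its weight: with the pad rising at 50 mm/s it closes at about 0.2 rad/s, let go it slams at several rad/s.
- flap_lip (a point): Middle of the lower edge of the flap's thick front lip (83 mm wide, 13 mm thick) which stops the tubes; closed, it stands 3 mm over the chute floor.
- tube1: Capped sample tube, 24 mm diameter, 80 mm long, 30 g, lying across the chute (lowest, against the lip). Origin on its axis at mid-length. It rolls down by itself, within about a second, once the flap is up. In the dispenser's frame its x is below 232 mm while it waits and 300 to 350 mm when it lies at the low end.
- tube2: Capped sample tube, 24 mm diameter, 80 mm long, 30 g, lying across the chute (middle). Origin on its axis at mid-length. It rolls down by itself, within about a second, once the flap is up. In the dispenser's frame its x is below 232 mm while it waits and 300 to 350 mm when it lies at the low end.
- tube3: Capped sample tube, 24 mm diameter, 80 mm long, 30 g, lying across the chute (highest). Origin on its axis at mid-length. It rolls down by itself, within about a second, once the flap is up. In the dispenser's frame its x is below 232 mm while it waits and 300 to 350 mm when it lies at the low end.
- bottle: Bystander: amber bottle, 42 mm diameter, 90 mm tall. Origin at the centre of its underside.
- beaker: Bystander: open white beaker, 54 mm diameter, 70 mm tall. Origin at the centre of its underside.
- tipbox: Bystander: closed pipette-tip box, 82 x 62 x 52 mm. Origin at the centre of its underside.
Mind the look-alikes: they are no part of the job. What is shaped like the tube2 but pink is not meant. What is shaped like the tube1 but red is not meant.

How it is judged (in metres and radians):
On the way:
1. the lever is pressed right down (at least 0.42 rad) and holds the flap raised by at least 0.22 rad (value of joint flap above 0.22 rad and value of joint lever above 0.42 rad), for 0.3 s.
At the end, for the whole second after the job is handed in: All three tubes lie at rest (below 0.02 m/s) in the chute beyond the flap (dispenser x 270 to 365 mm, y -120 to -30 mm, below 80 mm), the flap is closed (within 0.03 rad) and the lever is back up (within 0.05 rad) (x of tube1 in the frame of dispenser between 0.27 and 0.365 m and y of tube1 in the frame of dispenser between -0.12 and -0.03 m and z of each of tube1, tube2, tube3 in the frame of dispenser below 0.08 m and linear speed of each of tube1, tube2, tube3 below 0.02 m/s and x of tube2 in the frame of dispenser between 0.27 and 0.365 m and y of tube2 in the frame of dispenser between -0.12 and -0.03 m and x of tube3 in the frame of dispenser between 0.27 and 0.365 m and y of tube3 in the frame of dispenser between -0.12 and -0.03 m and value of joint flap below 0.03 rad and value of joint lever below 0.05 rad); the robot touches nothing.
It fails at once if the flap slams: it falls faster than 1.5 rad/s (velocity of joint flap below -1.5 rad/s).
It fails at once if the robot touches the flap (over 0.5 N); it is raised by the lever only (contact force between any of the fingers, the arm and flap above 0.5 N).
It fails at once if the robot touches a tube (over 0.3 N) (contact force between any of the fingers, the arm and tube1 above 0.3 N or contact force between any of the fingers, the arm and tube2 above 0.3 N or contact force between any of the fingers, the arm and tube3 above 0.3 N).
It fails at once if the bottle, beaker or tip box is moved or lifted by more than 12 mm (distance of any of bottle, beaker, tipbox from where it was at the start of the episode above 0.012 m).
It fails at once if a tube is lifted out of the chute (z of any of tube1, tube2, tube3 in the frame of dispenser above 0.13 m).
It also fails if it takes over 35 s, if anything falls off the work surface, if the arm or the gripper's body presses on something with over 40 N, if the wrist force passes 120 N, or if a joint passes its speed limit or range.

## Robot

A 6-joint arm with a two-finger parallel gripper is mounted at the origin on the work surface. World frame = base frame: x ahead of the robot, y to its left, z up, the work surface at z = 0. Lengths are in mm, angles in rad, forces in N, time in s.
With the tool pointing down it reaches from about 350 to 975 mm from the base axis. Payload 7.1 kg.
Tool frame: the origin (TCP) lies midway between the tips of the shut fingers; the grasp point (between the pads) lies ctrl.tcp_to_grasp behind it (ctrl.tcp_to_grasp is the distance from the TCP to the grasp point, in mm); z points along the fingers, y is the direction in which the jaws open and shut (so a half turn about z gives the same grasp; the last joint's range is limited). The gripper opens to 88 mm and grips with 3 to 60 N. Pads are 20 mm wide; open, the fingers measure 115 mm over their backs; the gripper's body (75 mm by 178 mm) begins 61 mm behind the grasp point.
Start: joints at [-1.274, 0.423, 1.63, -0, 1.089, -0.019], TCP at [194.128, -594.07, 222.675] pointing down, gripper open.
Joint ranges: [-3, 3], [-0.9, 2.11], [0.09, 2.58], [-1.31, 4.45], [0.11, 2.69], [-2.54, 2.54]. Speed limits (rad/s): [2.39, 2.39, 3.01, 3.14, 3.14, 3.14].

## Interface

Orientations are given as a rotation vector (axis times angle).
In Python, from workcell import ctrl gives the robot as it stands.
- The arm moves only by the tool play_rows, never from a script. Its argument "increments" is text: rows parted by semicolons, each of 5 numbers parted by spaces: the opening, from 0 (shut) to 1 (fully open), then the shift along the world's x, y, z in m, then the turn about the world's z in degrees. A call has 1 to 20 rows; each row shifts and turns the commanded pose from where the row before left it; what a row does not reach is not made up. A row lasts 1/10 s, in which the tool goes at most 50 mm and 8.59 degrees, less where a joint would pass 70% of its speed; a pose out of reach is approached as far as the arm can. A call is refused whole if a number of a shift passes 0.05 or a number of a turn 8.59, either way. A call with a gripper value outside its range is refused whole. The fingers move at their own pace and stop on an object; the grip force is fixed at half the most. Time passes only in rows, so rows that do not move let the fingers close. It gives the time, the measured TCP pose, the force and the opening at its end, in the units of the state.
- ctrl.get_obs(): the state, without advancing time (a new reading comes with each control period).
- ctrl.get_image(name): name is "side" or "top" or "wrist"; returns a dict with "img" (384x512x3 uint8, red, green, blue), "range_z" (384x512 float32, mm along the optical axis (not along the pixel's ray), 0 where there is no reading), "vertical_fov" (degrees; the focal length in pixels is half the picture's height over the tangent of half this angle, whatever the lens; pixels are square), "cx", "cy" (the principal point, pixels), "origin" and "attitude" of the camera in the world. Camera axes: x right, y down, z forward; pixel columns grow to the right and rows downward; lengths in mm; the calibration is good to about 2 mm. A picture is of the moment at which its call begins.
- ctrl.close_job(): hands the job in, once; it reports no verdict.
The state is a dict: "t": time; "qpos": joint angles; "qvel": joint speeds; "joint_torque": joint torques, N m; "ee_pos": TCP position; "orientation": TCP orientation; "ft_force": force on the tool from outside, world axes, zero at the start; "moment": the same for the moment, N m; "width": finger opening in mm.
Only numpy, scipy, OpenCV 4.12 (cv2) and the standard library are available. Lean on these libraries where they do the work, as an engineer would, in place of code of your own. Each camera call takes 0.05 s, during which the arm holds its last target. There are 200 camera calls.

## Working session

There is one attempt and no reset: what is moved stays moved. The work goes in short steps, Python scripts to look and compute and a tool call to move; the robot and the scene stay as the last step left them, time stands still between calls to the robot, and variables do not carry over. Pictures are saved under pics/ and viewed, on a budget of 10 in all, crops included, one or two more only if the job needs it, and the job is handed in when it is done.

Besides the shell and the picture viewer there is one more tool, called after "Call:" as name(argument=value, ...) on one line, values as JSON. play_rows: Moves the arm, as the interface text tells. Its arguments: {"type":"object","properties":{"increments":{"type":"string"}},"required":["increments"]}

```bash
ls; mkdir -p pics; cat > h.py <<'E'
import numpy as np, cv2
from scipy.spatial.transform import Rotation as R
from workcell import ctrl
def grab(n,name=None):
    d=ctrl.get_image(n)
    if name: cv2.imwrite(f'pics/{name}.png',d['img'][:,:,::-1])
    return d
def att(d):
    a=np.array(d['attitude'],float)
    return a if a.shape==(3,3) else R.from_rotvec(a).as_matrix()
def cloud(d):
    z=d['range_z']; h,w=z.shape
    f=h/2/np.tan(np.radians(d['vertical_fov'])/2)
    u,v=np.meshgrid(np.arange(w),np.arange(h))
    P=np.stack([(u-d['cx'])/f*z,(v-d['cy'])/f*z,z],-1)
    return P@att(d).T+np.array(d['origin'])
E
python3 - <<'E'
from h import *
t=grab('top');s=grab('side')
cv2.imwrite('pics/top.png',t['img'][:,:,::-1]);cv2.imwrite('pics/side.png',s['img'][:,:,::-1])
np.savez('/tmp/a.npz',t=cloud(t),s=cloud(s))
for d in (t,s): print(d['vertical_fov'],d['cx'],d['cy'],d['origin'],d['attitude'])
print(ctrl.get_obs(),ctrl.tcp_to_grasp)
E
```

```text
pics
49.86057378176897 248.03206690572125 194.4204854776877 [ 571.51783215   57.29749226 1042.32407467] [-2.17840078  2.22800851 -0.01684253]
45.598454373239946 247.25324142542343 187.26262980004506 [ 518.32662687  840.58089401 1096.27842743] [-0.15576437  2.9219179  -1.02783155]
{'t': 0.1, 'qpos': array([-1.27402559e+00,  4.23779042e-01,  1.63057613e+00,  6.45715693e-06,
        1.08859585e+00, -1.89651577e-02]), 'qvel': array([ 0.00089809, -0.00144041, -0.00120788, -0.00075986, -0.00234598,
        0.00070339]), 'joint_torque': array([ 2.46844511e-04, -5.45614779e+01, -2.74324501e+01,  6.45519909e-02,
        1.88148947e-02, -3.54563849e-05]), 'ee_pos': array([ 193.9778272 , -593.62689037,  221.9850117 ]), 'orientation': array([-3.10119744e+00, -4.93683020e-01,  2.86408983e-04]), 'ft_force': array([-0.36676343, -0.5433523 , -0.33173299]), 'moment': array([ 0.01101168, -0.06013321,  0.06236978]), 'width': 87.6278889348521} 18.700000000000003
```

View pics/top.png

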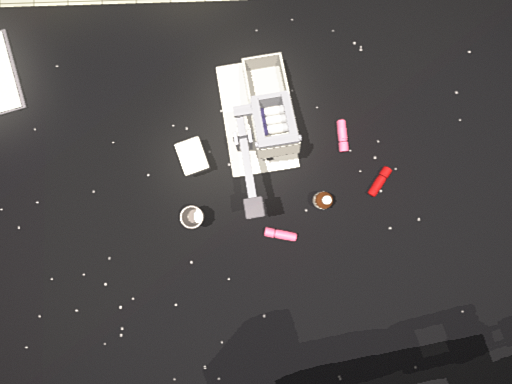

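View pics/side.png

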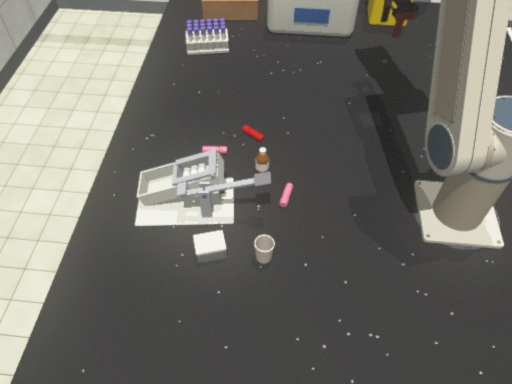

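The top view shows the dispenser with the grey pad at (254,208), the lever running up to (240,110) and three pale tubes under the flap at (275,120). The look-alikes are two pink tubes at (342,135) and (281,235) and a red one at (380,181). The bottle is at (322,200), the beaker at (192,217) and the tip box at (192,156). In the side view the pad is at (262,180). It is the only grey pad, at the long end of the lever, so I choose it.

```bash
python3 - <<'E'
from h import *
a=np.load('/tmp/a.npz');T=a['t'];S=a['s']
for n,C in(('t',T),('s',S)):
    P=C.reshape(-1,3)
    for lo,hi in((0,1),):
        pass
    print(n,{'pad':C[208,254] if n=='t' else C[180,262]})
c0=T[208,254]
for n,C in(('t',T),('s',S)):
    m=(np.linalg.norm(C[...,:2]-c0[:2],axis=-1)<45)&(C[...,2]>135)&(C[...,2]<190)
    v,u=np.where(m);P=C[m];print(n,m.sum(),P.mean(0),P.min(0),P.max(0),u.mean(),v.mean())
    mm=(np.linalg.norm(C[...,:2]-c0[:2],axis=-1)<230)&(C[...,2]>105)&(C[...,2]<190)
    # lever line
for uv in((254,208),(250,185),(246,160),(242,135),(240,110),(275,113),(275,122),(322,200),(192,217),(192,156),(281,235)): print(uv,T[uv[1],uv[0]].round(0))
i=cv2.imread('pics/top.png')[40:250,170:360];j=cv2.imread('pics/side.png')[130:270,125:315]
i=cv2.resize(i,None,fx=2.1,fy=2.1,interpolation=2);j=cv2.resize(j,(399,294),interpolation=2)
o=np.zeros((441,799,3),np.uint8);o[:i.shape[0],:399]=i[:441,:399];o[:294,400:]=j;cv2.imwrite('pics/crop.png',o)
E
```

```text
t {'pad': array([565.01578753,  54.14377441, 158.19514219])}
s {'pad': array([567.39804913,  65.37472036, 160.96334842])}
t 480 [571.79960341  54.5267462  153.8811164 ] [543.6947625   30.88708184 140.41336883] [608.79804704  75.49182322 164.51903459] 253.75 204.87708333333333
s 268 [573.42454698  58.4512115  154.44476292] [542.90514379  32.63081241 138.2791156 ] [608.75536938  79.36406373 164.90530207] 259.9589552238806 179.41044776119404
(254, 208) [565.  54. 158.]
(250, 185) [615.  62. 141.]
(246, 160) [672.  69. 127.]
(242, 135) [730.  77. 112.]
(240, 110) [788.  81. 107.]
(275, 113) [786.  -1.  77.]
(275, 122) [763.   1.  88.]
(322, 200) [ 580. -105.   79.]
(192, 217) [545. 211.   0.]
(192, 156) [693. 200.  50.]
(281, 235) [496. -11.  21.]
```

View pics/crop.png

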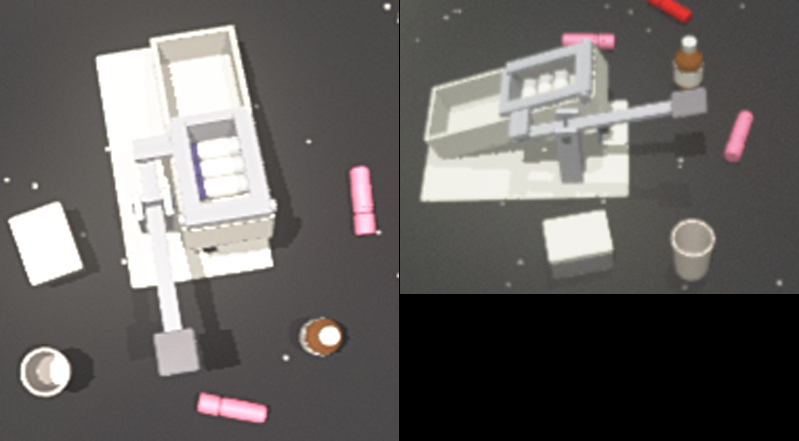

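The crop confirms the choice: the grey pad at the lever's long end, with lever heading about 8° from world x. Pad centre is about (566, 55, 157). I'll shut the fingers, move above it and turn the jaws across the lever.

Call:
play_rows(increments="0 0.01 0.018 0 0; 0 0.021 0.037 0 -0.6; 0 0.022 0.038 0 -0.6; 0 0.022 0.038 0 -0.6; 0 0.022 0.038 0 -0.6; 0 0.022 0.038 0 -0.6; 0 0.022 0.038 0 -0.6; 0 0.022 0.038 0 -0.6; 0 0.022 0.038 0 -0.6; 0 0.022 0.038 0 -0.6; 0 0.022 0.038 0 -0.6; 0 0.022 0.038 0 -0.6; 0 0.022 0.038 0 -0.6; 0 0.022 0.038 0 -0.6; 0 0.022 0.038 0 -0.6; 0 0.022 0.038 0 -0.6; 0 0.022 0.038 0 -0.6; 0 0.022 0.038 0 -0.6; 0 0.01 0.018 0 -0.6; 0 0 0 0 0")

```text
t: 2.1
ee_pos: [588.0, 89.3, 222.2]
orientation: [-3.135, -0.204, -0.0]
ft_force: [0.1, 0.6, 1.4]
width: 0.0
```

```bash
python3 - <<'E'
from h import *
o=ctrl.get_obs();print(o['ee_pos'],R.from_rotvec(o['orientation']).as_matrix().round(3),o['ft_force'],o['width'])
w=grab('wrist','w1');C=cloud(w)
m=(np.linalg.norm(C[...,:2]-[570,54],axis=-1)<60)&(C[...,2]>130)&(C[...,2]<172)
P=C[m];print(m.sum(),P.mean(0),P.min(0),P.max(0))
s=grab('side','s1');C=cloud(s)
E
```

```text
[587.98989535  89.34189539 222.17030515] [[ 0.992  0.13   0.   ]
 [ 0.13  -0.992  0.   ]
 [ 0.    -0.    -1.   ]] [0.06712406 0.63697359 1.35052664] 0.02011148524996739
3989 [581.95445054  55.02932205 152.64514019] [544.89422866  30.81098858 132.79498632] [629.91130908  76.88391987 163.58212843]
```

View pics/w1.png

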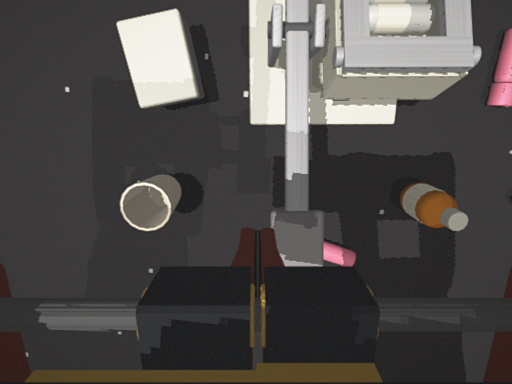

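The wrist view shows the pad at (297,235), just to the right of the shut fingertips at (258,235). By the depth data its centre is about (568, 54). I overshot by one row, so I'll correct that and go down.

Call:
play_rows(increments="0 -0.01 -0.018 0 0; 0 -0.01 -0.017 0 0; 0 0 0 -0.02 0; 0 0 0 -0.025 0; 0 0 0 -0.01 0; 0 0 0 0 0; 0 0 0 0 0")

```text
t: 2.9
ee_pos: [567.1, 51.1, 168.3]
orientation: [3.135, 0.198, 0.001]
ft_force: [-0.9, 0.6, 0.2]
width: 0.6
```

```bash
python3 - <<'E'
from h import *
grab('wrist','w2')
E
```

```text
(no output)
```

View pics/w2.png

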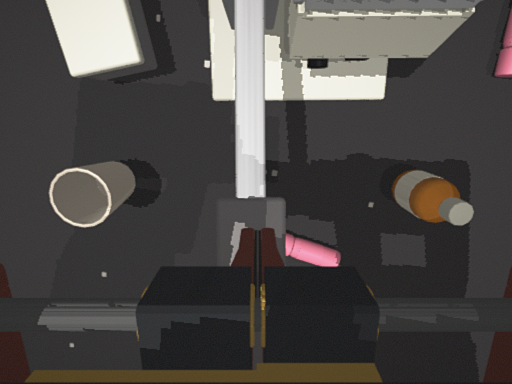

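The fingertips at (258,235) are over the pad, which spans columns 217–286 and so is about 3 mm off centre. I'll correct that and press slowly.

Call:
play_rows(increments="0 0 0.003 -0.005 0; 0 0 0 -0.005 0; 0 0 0 -0.005 0; 0 0 0 -0.005 0; 0 0 0 -0.005 0; 0 0 0 -0.005 0; 0 0 0 -0.005 0; 0 0 0 -0.005 0")

```text
t: 3.75
ee_pos: [566.3, 55.0, 127.5]
orientation: [3.135, 0.201, -0.003]
ft_force: [-2.9, -0.6, 7.0]
width: 0.7
```

Call:
play_rows(increments="0 0 0 -0.005 0; 0 0 0 -0.005 0; 0 0 0 -0.005 0; 0 0 0 -0.005 0; 0 0 0 -0.005 0; 0 0 0 -0.005 0; 0 0 0 -0.005 0; 0 0 0 -0.005 0; 0 0 0 0 0")

```text
t: 4.65
ee_pos: [567.6, 55.2, 87.7]
orientation: [3.135, 0.2, 0.001]
ft_force: [-0.9, 0.0, 6.4]
width: 0.9
```

Call:
play_rows(increments="0 0 0 -0.004 0; 0 0 0 -0.004 0; 0 0 0 0 0")

```text
t: 4.95
ee_pos: [568.7, 55.3, 80.3]
orientation: [-3.135, -0.2, -0.005]
ft_force: [1.5, 0.6, 8.5]
width: 0.5
```

Call:
play_rows(increments="0 0 0 -0.002 0; 0 0 0 -0.001 0; 0 0 0 0 0")

```text
t: 5.25
ee_pos: [569.2, 55.4, 78.3]
orientation: [-3.135, -0.2, -0.007]
ft_force: [-1.3, 1.1, 14.3]
width: 0.2
```

Force rose to 14 N, so the lever is at the stop. I'll hold, then look.

Call:
play_rows(increments="0 0 0 -0.001 0; 0 0 0 0 0; 0 0 0 0 0; 0 0 0 0 0; 0 0 0 0 0; 0 0 0 0 0; 0 0 0 0 0; 0 0 0 0 0; 0 0 0 0 0; 0 0 0 0 0; 0 0 0 0 0; 0 0 0 0 0; 0 0 0 0 0; 0 0 0 0 0; 0 0 0 0 0; 0 0 0 0 0")

```text
t: 6.85
ee_pos: [569.3, 55.4, 77.9]
orientation: [-3.135, -0.201, -0.008]
ft_force: [-2.2, 0.9, 19.9]
width: 0.4
```

```bash
python3 - <<'E'
from h import *
t=grab('top');s=grab('side')
np.savez('/tmp/b.npz',t=cloud(t),s=cloud(s))
i=t['img'][30:170,200:320,::-1];j=s['img'][110:250,115:305,::-1]
o=np.hstack([cv2.resize(i,(342,399)),cv2.resize(j,(456,336+63))]);cv2.imwrite('pics/held.png',o)
E
```

```text
(no output)
```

View pics/held.png

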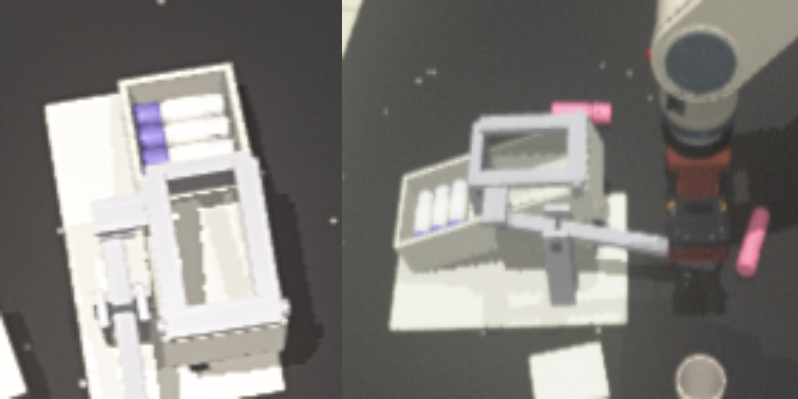

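All three tubes lie at the low end (left panel, rows 105, 130 and 155), with the flap raised and clear of them. I'll ease the lever up at about 40 mm/s, slower near the end.

Call:
play_rows(increments="0 0 0 0.002 0; 0 0 0 0.003 0; 0 0 0 0.004 0; 0 0 0 0.004 0; 0 0 0 0.004 0; 0 0 0 0.004 0; 0 0 0 0.004 0; 0 0 0 0.004 0; 0 0 0 0.004 0; 0 0 0 0.004 0; 0 0 0 0.004 0; 0 0 0 0.004 0; 0 0 0 0.004 0; 0 0 0 0.004 0; 0 0 0 0.004 0; 0 0 0 0.003 0; 0 0 0 0.003 0; 0 0 0 0.003 0; 0 0 0 0.003 0; 0 0 0 0.003 0")

```text
t: 8.95
ee_pos: [568.2, 55.0, 148.3]
orientation: [3.135, 0.2, 0.003]
ft_force: [4.2, 1.4, 3.8]
width: 0.6
```

Call:
play_rows(increments="0 0 0 0.003 0; 0 0 0 0.003 0; 0 0 0 0.003 0; 0 0 0 0.003 0; 0 0 0 0.003 0; 0 0 0 0.003 0; 0 0 0 0.003 0; 0 0 0 0.003 0; 0 0 0 0 0")

```text
t: 9.85
ee_pos: [567.2, 54.9, 172.0]
orientation: [3.135, 0.2, 0.0]
ft_force: [0.0, -0.2, 0.0]
width: 0.2
```

Call:
play_rows(increments="0 0 0 0.01 0; 0 0 0 0.02 0; 0 0 0 0.03 0; 0 -0.03 0 0.03 0; 0 -0.04 0 0 0; 0 -0.04 -0.03 0 0; 0 -0.03 -0.04 0 0; 0 0 -0.04 0 0; 0 0 -0.04 0 0; 0 0 0 0 0; 0 0 0 0 0; 0 0 0 0 0")

```text
t: 11.05
ee_pos: [427.1, -94.4, 261.8]
orientation: [-3.135, -0.2, 0.0]
ft_force: [-0.4, -0.2, 0.6]
width: 0.4
```

```bash
python3 - <<'E'
from h import *
t=grab('top');s=grab('side')
T=cloud(t);S=cloud(s);a=np.load('/tmp/a.npz')
o=ctrl.get_obs();print(o['t'],o['ee_pos'],o['ft_force'])
for n,C,C0 in(('t',T,a['t']),('s',S,a['s'])):
    for X in (C0,C):
        m=(np.linalg.norm(X[...,:2]-[567,54],axis=-1)<25)&(X[...,2]>60)&(X[...,2]<180); print(n,'pad',m.sum(),X[m].mean(0).round(1))
        d=X[...,:2]-[567,54]; c,q=np.cos(.14),np.sin(.14); x=d[...,0]*c+d[...,1]*q; y=-d[...,0]*q+d[...,1]*c
        m=(x>110)&(x<255)&(abs(y+75)<55)&(X[...,2]>110)&(X[...,2]<260);print(n,'flap z',m.sum(),X[m][:,2].mean().round(1),X[m][:,2].max().round(1))
        for nm,(bx,by) in dict(bottle=(580,-105),beaker=(545,211),tip=(693,200)).items():
            m=(abs(X[...,0]-bx)<60)&(abs(X[...,1]-by)<60)&(X[...,2]>20)&(X[...,2]<95);print('  ',nm,m.sum(),X[m].mean(0).round(1))
d=T[...,:2]-[567,54];x=d[...,0]*c+d[...,1]*q; y=-d[...,0]*q+d[...,1]*c
h=98-(x-122)*np.tan(np.radians(20))
m=(x>235)&(x<345)&(abs(y+75)<33)&(T[...,2]>h+10)
print('tube x hist',np.histogram(x[m],np.arange(235,355,10)))
i=t['img'][30:230,180:350,::-1];j=s['img'][110:280,115:305,::-1]
cv2.imwrite('pics/end.png',np.hstack([cv2.resize(i,(340,400)),cv2.resize(j,(447,400))]))
E
```

```text
11.15 [427.13239757 -94.03439456 261.67839973] [-0.12472421 -0.14215079 -0.28649175]
t pad 387 [567.3  54.1 155.4]
t flap z 1407 130.8 151.0
   bottle 266 [ 579.6 -110.1   63.2]
   beaker 213 [546.5 207.8  53.7]
   tip 896 [693.1 200.1  49.2]
t pad 384 [567.3  54.1 155.1]
t flap z 1413 130.8 150.4
   bottle 269 [ 579.7 -110.1   63.4]
   beaker 214 [546.3 207.8  53.5]
   tip 891 [693.3 200.2  49.3]
s pad 194 [567.7  56.4 156.6]
s flap z 880 129.5 153.8
   bottle 229 [ 579.3 -102.5   56.8]
   beaker 376 [547.8 202.5  50.3]
   tip 763 [692.6 209.6  47.8]
s pad 195 [567.5  56.2 156.6]
s flap z 868 129.8 152.6
   bottle 235 [ 579.4 -102.4   56.1]
   beaker 382 [547.5 202.5  49.8]
   tip 756 [692.6 209.4  48. ]
tube x hist (array([155,  91,   0,   0,  72, 103,  73, 111,  54, 115,  70]), array([235, 245, 255, 265, 275, 285, 295, 305, 315, 325, 335, 345]))
```

View pics/end.png

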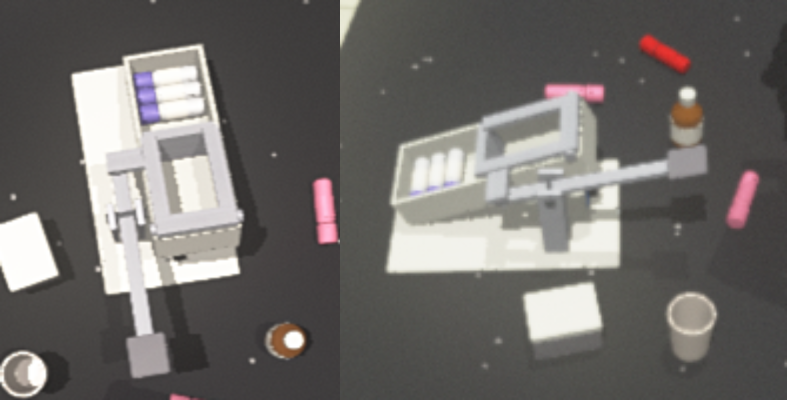

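The final picture shows the three tubes at the low end of the chute (left panel, rows 75, 95 and 110). The flap and lever are back at rest height, and the bystanders have not moved. I'll hand it in.

```bash
python3 -c "
from workcell import ctrl
print(ctrl.close_job())"
```

```text
the job is handed in; nothing more can be done
None
```

The three tubes are out of the dispenser and lying at the low end of the chute, and the job is handed in, with no verdict reported.

- **Pressing:** I pressed the pad down to the stop with the shut fingertips; the force rose to about 20 N and the tip stood at z of about 78 mm. I held it about 1.5 s until the picture showed all three tubes at the low end.
- **Release:** I raised the pad at 30–40 mm/s until it was free at 0 N, then moved the arm well clear. The whole job took about 11 s. I had no reading of the flap's speed, so "no slam" rests on that slow release.
- **Last checks:** In the top view the tubes lie at about dispenser x 275–345 mm. The pad and flap heights match the start to about 1 mm, and the bottle, beaker and tip box to less than 1 mm. No check failed or disagreed.
- **Overshoot on the approach:** I went about 40 mm past the pad in the air, touched nothing, and corrected it before pressing.

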